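Snap a controller board onto its locking supports

TASK

Take the circuit board with the heat sink from the mat, set it on the four white locking supports in the open aluminium case with its metal sockets towards the notch in the case wall, and press it down gently beside the posts until every one of them has clicked through and the board sits fully home. Do not force the board, let go of it at the end, and leave the other things on the bench where they are.

Things in the scene. Friction and masses are not known exactly. Their poses are not given: they have to be found in the camera images.
- case: Open bottom half of an aluminium instrument case, fixed: 170 mm along its x, 220 mm along its y (y from -85 to +135 mm), walls 38 mm high. Origin on the bench, below the middle of the four posts; z up. Its -y end wall has a notch 64 mm wide for the board's sockets; at the +y end stands a steel supply module 128 x 36 mm, 37 mm high over the bench. The board goes in with its +y along the case's +y.
- board: Dark green circuit board, loose on a 3 mm mat: 104 mm (x) x 134 mm (y), 2.4 mm thick, about 180 g, a 7 mm hole near each corner. Origin at the middle of its underside, z up. At its -y edge two metal sockets up to 13 mm high, at its +y edge a black terminal block 12 mm high, near (-3, +38) mm two capacitors 13 mm high. Bare, to press on: the long-edge strips |x| 19 to 52 mm, |y| to 50 mm.
- sink_top (a point): Middle of the top of the finned aluminium heat sink in the middle of the board: 36 x 36 mm, standing 24 mm above the board's top (this point is 26.4 mm above the underside). Grip the board by it, across its x faces, beside which the board is bare.
- post_a (a point): Foot of locking support a, at (-44, +57) mm in the case's x, y, on the case's floor 7 mm above the bench. The four white nylon supports stand on a dark steel plate that the fitter fixes at any depth in slotted brackets: their flat 11 mm shoulders, on which the seated board's underside lies, are all at one height, 24 to 34 mm above the bench. That height is not reported: feel for it.
- post_b (a point): Foot of support b, at (-44, -57) mm in the case's x, y. Above its shoulder each support has a 5.4 mm pin, its point 12.4 mm up, and on its x sides two sprung barbs, 10.4 mm wide over their lips (3.4 mm up), that taper towards the point. The tapers centre a hole within some 2 mm. A board laid on the posts hangs on the tapers, well above the shoulders.
- post_c (a point): Foot of support c, at (+44, -57) mm in the case's x, y. Some 8 to 13 N pressed on the bare strip beside a post drives that corner down and squeezes its barbs through the hole; a neighbouring corner may go down with it, the far ones rise, up to 4 mm. Resistance falls as the lips enter, but the barbs spring out over the board only when the corner is hard down on its shoulder, where the force rises steeply.
- post_d (a point): Foot of support d, at (+44, +57) mm in the case's x, y. Clicked through, the board has 1 mm of play and cannot be lifted off. A shove bends the board: the contact forces between it and the case, the barbs' sideways squeeze included, must stay under 45 N in all. Coming down at 10 mm/s and stopping at 14 to 16 N, one corner after another, is safe; forcing all four posts through at once is hardly so.
- barb_a (a joint): Outer barb of support a, how far it is pushed in (m); the inner one works alike. 0: sprung out, as before the board is on and again, clear above the board, once clicked; 0.001 to 0.003 while squeezed in the hole.
- barb_b (a joint): Outer barb of support b, how far it is pushed in (m); the inner one works alike. 0: sprung out, as before the board is on and again, clear above the board, once clicked; 0.001 to 0.003 while squeezed in the hole.
- barb_c (a joint): Outer barb of support c, how far it is pushed in (m); the inner one works alike. 0: sprung out, as before the board is on and again, clear above the board, once clicked; 0.001 to 0.003 while squeezed in the hole.
- barb_d (a joint): Outer barb of support d, how far it is pushed in (m); the inner one works alike. 0: sprung out, as before the board is on and again, clear above the board, once clicked; 0.001 to 0.003 while squeezed in the hole.
- hole_a (a point): Middle, on the underside, of the board's 7 mm hole at (-44, +57) mm in the board's x, y; it belongs on post_a.
- hole_b (a point): Middle, on the underside, of the board's 7 mm hole at (-44, -57) mm in the board's x, y; it belongs on post_b.
- hole_c (a point): Middle, on the underside, of the board's 7 mm hole at (+44, -57) mm in the board's x, y; it belongs on post_c.
- hole_d (a point): Middle, on the underside, of the board's 7 mm hole at (+44, +57) mm in the board's x, y; it belongs on post_d.
- screwdriver: A 190 mm screwdriver, black handle; leave it alone.
- spare_board: A bare sensor board 50 x 70 mm with a black pin header; not the one to fit; leave it alone.
- multimeter: A black hand multimeter 150 x 78 x 36 mm; leave it alone.
- tape_roll: A roll of tan tape, 84 mm across; leave it alone.
- caliper: A steel and black calliper 210 mm long; leave it alone.
- carton: A small cardboard carton 110 x 75 x 50 mm; leave it alone.
- camera: A black photo camera 130 mm wide with a lens; leave it alone.
- marker: A white marker pen, 136 mm long; leave it alone.
Not all that is in view belongs to the job. What is shaped like the board but brown or orange is not meant.

How it is judged:
By the outcome, as a careful person would: the job done as asked, in the order asked, and still so for the second after the job is handed in, with the robot touching nothing.
It also fails if it takes over 67 s, if anything falls off the work surface, if the arm or the gripper's body presses on something with over 40 N, if the wrist force passes 120 N, or if a joint passes its speed limit or range.

ROBOT

A 6-joint arm with a two-finger parallel gripper is mounted at the origin on the work surface. World frame = base frame: x ahead of the robot, y to its left, z up, the work surface at z = 0. Lengths are in m, angles in rad, forces in N, time in s.
With the tool pointing down it reaches from about 0.25 to 0.725 m from the base axis. Payload 4 kg.
Tool frame: the origin (TCP) lies midway between the tips of the shut fingers; the grasp point (between the pads) lies 19 mm behind it (bot.grip_point_offset is the distance from the TCP to the grasp point, in m); z points along the fingers, y is the line along which they close (so a half turn about z gives the same grasp; the last joint's range is limited). The gripper opens to 85 mm and grips with 20 to 120 N. Pads are 22 mm wide; open, the fingers measure 114 mm over their backs; the gripper's body (76 mm by 85 mm) begins 54 mm behind the grasp point. The pads swing forward as they close: fully open they stand 13 mm farther back than shut.
Start: joints at [1.122, 0.241, 0.005, 1.335, 0, 1.571], TCP at [0.217, 0.45, 0.231] pointing down, gripper open.
Joint ranges: [-2.72, 2.72], [-1.05, 1.87], [-1.09, 1.28], [-1.99, 2.15], [-1.42, 1.44], [-3.14, 3.14]. Speed limits (rad/s): [2.79, 2.79, 3.14, 3.14, 3.14, 3.14].

INTERFACE

Orientations are given as a unit quaternion [x, y, z, w].
In Python, from workcell import bot gives the robot as it stands.
- The arm moves only by the tool step_arm, never from a script. Its argument "targets" is text: rows parted by semicolons, each of 7 numbers parted by spaces: the opening, from -1 (shut) to 1 (fully open), so that 0 is half open, then the shift along the world's x, y, z normalised to -1 to 1, where 1 is 0.5 m, then the turn, a rotation vector about the world's x, y, z normalised to -1 to 1, where 1 is pi/4 rad. In form: gripper x y z wx wy wz; .... A call has 1 to 10 rows; each row is the pose to reach, as a shift and turn from the pose commanded when the call began; what a row does not reach only later rows make up. A row lasts 1/12 s, in which the tool goes at most 41.7 mm and 7.16 degrees, less where a joint would pass 70% of its speed; a pose out of reach is approached as far as the arm can. A call with a number of a shift or a turn outside -1 to 1 is refused whole. A call with a gripper value outside its range is refused whole. The fingers move at their own pace and stop on an object; the grip force is fixed at half the most. Time passes only in rows, so rows that repeat a pose let the fingers close. It gives the time, the measured TCP pose, the force, the opening and the grip force at its end, in the units of the state.
- bot.get_obs(): the state, without advancing time (a new reading comes with each control period).
- bot.camera(name): name is "scene" or "side" or "wrist"; returns the picture (400x640x3 uint8, red, green, blue); there is no depth.
- bot.camera_info(name): a dict with "vertical_fov" (degrees; the focal length in pixels is half the picture's height over the tangent of half this angle, whatever the lens; pixels are square), "cx", "cy" (the principal point, pixels), "pose" (4x4, takes a point from camera to world coordinates). Camera axes: x right, y up, looking along -z (the intrinsics and any distortion apply to the point x, -y, -z); pixel columns grow to the right and rows downward; lengths in m; the calibration is good to about 2 mm. A picture is of the moment at which its call begins: read the wrist's pose just before it. camera_info takes no time and is no camera call; for the wrist camera it gives the pose at the moment of the call.
- bot.job_done(): hands the job in; it is judged then, once.
The state is a dict: "clock": time; "joint_pos": joint angles; "joint_vel": joint speeds; "tau": joint torques, N m; "eef_pos": TCP position; "tool_rot": TCP orientation; "ft_force": force on the tool from outside, world axes, zero at the start; "ft_torque": the same for the moment, N m; "grip_width": finger opening in m; "grasp_force": force on a finger pad.
Only numpy, scipy, OpenCV 4.12 (cv2) and the standard library are available. Lean on these libraries where they do the work, as an engineer would, in place of code of your own. Each camera call takes 0.05 s, during which the arm holds its last target. There are 200 camera calls.

## Working session

There is one attempt and no reset: what is moved stays moved. The work goes in short steps, Python scripts to look and compute and a tool call to move; the robot and the scene stay as the last step left them, time stands still between calls to the robot, and variables do not carry over. Pictures are saved under pics/ and viewed, at most 10 in all, crops included, and the job is handed in when it is done.

Besides the shell and the picture viewer there is one more tool, called after "Request:" as name(argument=value, ...) on one line, values as JSON. step_arm: Moves the arm, as the interface text tells. Scaled input: -1 to 1 covers 0.5 m each way for a shift and pi/4 rad each way for a turn. Its arguments: {"type":"object","properties":{"targets":{"type":"string"}},"required":["targets"]}

```bash
mkdir -p pics; ls; python3 - <<'E'
from workcell import bot
import cv2,numpy as np
for n in("scene","side","wrist"):
    i=bot.camera_info(n);print(n,i)
    im=bot.camera(n);cv2.imwrite(f"pics/{n}0.png",im[:,:,::-1])
a=[cv2.imread(f"pics/{n}0.png") for n in("scene","side")]
print(bot.get_obs())
E
```

```text
pics
scene {'vertical_fov': 51.887026576687106, 'cx': 315.87016781209263, 'cy': 193.7704486105524, 'pose': array([[-0.71272449, -0.59811511,  0.36644525,  1.03443582],
       [ 0.70136107, -0.59962488,  0.38541232,  0.51544097],
       [-0.01079124,  0.53170323,  0.84686198,  1.2084156 ],
       [ 0.        ,  0.        ,  0.        ,  1.        ]])}
side {'vertical_fov': 47.532602138235696, 'cx': 322.9163079220193, 'cy': 201.79443222752494, 'pose': array([[ 0.96542946,  0.12013279, -0.2313311 ,  0.1719438 ],
       [-0.25961189,  0.52281583, -0.81195152, -1.30303705],
       [ 0.02340156,  0.84393822,  0.53592971,  0.91039691],
       [ 0.        ,  0.        ,  0.        ,  1.        ]])}
wrist {'vertical_fov': 65.0562882838272, 'cx': 324.08624474407054, 'cy': 199.65382121975628, 'pose': array([[ 0.43379894, -0.86695684, -0.2453657 ,  0.15332836],
       [ 0.90100897,  0.4170572 ,  0.11935714,  0.48075488],
       [-0.00114596, -0.2728537 ,  0.96205486,  0.37255779],
       [ 0.        ,  0.        ,  0.        ,  1.        ]])}
{'clock': 0.15, 'joint_pos': array([1.12197956e+00, 2.41246867e-01, 4.05751599e-03, 1.33520825e+00,
       1.83836573e-05, 1.57081623e+00]), 'joint_vel': array([ 0.00028761,  0.00029153,  0.00413104,  0.00041913, -0.00063077,
       -0.00053357]), 'tau': array([ 8.75858732e-04, -3.72633684e+01,  2.52639037e+01,  1.23973578e-02,
        2.43380458e-05, -2.11504039e-05]), 'eef_pos': array([0.2167405 , 0.45005863, 0.2306231 ]), 'tool_rot': array([ 2.22539256e-01,  9.74923401e-01, -7.78518581e-04, -1.87119140e-04]), 'ft_force': array([-0.72259722,  0.21328561,  0.10366389]), 'ft_torque': array([ 0.00123236,  0.00142979, -0.00449924]), 'grasp_force': 0.0, 'grip_width': 0.08530545865222429}
```

View pics/scene0.png

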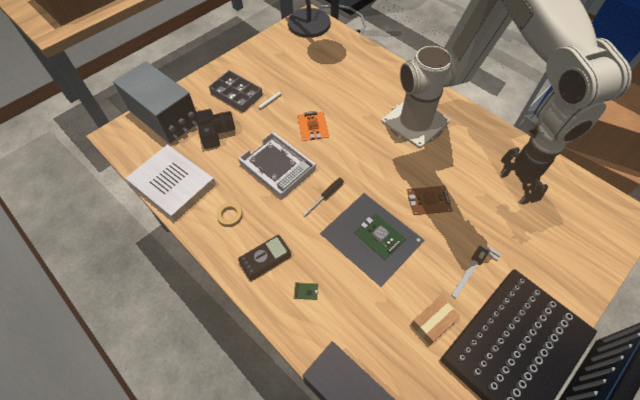

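View pics/side0.png

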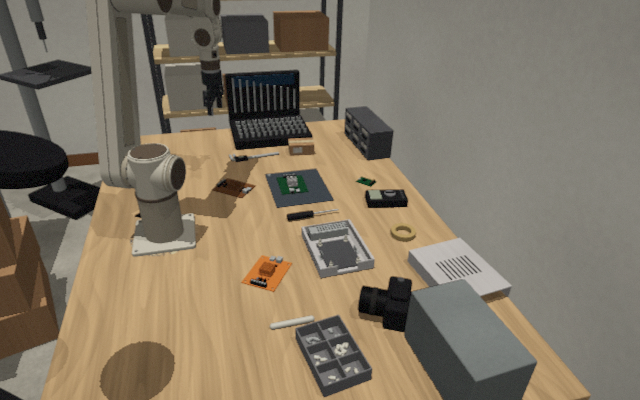

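Candidates in the scene view are the green board with the sink on the mat (381,235), the brown board (430,200), the orange board (313,126) and the small green spare board (306,291). By the description I choose (381,235). The case is at (277,163), and in the side view the board is at (293,184) and the case at (338,248). Next I'll take a close crop of the board and rough positions.

```bash
cat > h.py <<'E'
import numpy as np,cv2
def K(i):
    f=200/np.tan(np.radians(i['vertical_fov']/2));return f
def plane(i,uv,z):
    P=i['pose'];f=K(i);uv=np.atleast_2d(uv).astype(float)
    d=np.c_[(uv[:,0]-i['cx'])/f,-(uv[:,1]-i['cy'])/f,-np.ones(len(uv))]@P[:3,:3].T
    o=P[:3,3];return o+d*((z-o[2])/d[:,2])[:,None]
def proj(i,X):
    P=i['pose'];X=np.atleast_2d(X);c=(X-P[:3,3])@P[:3,:3];f=K(i)
    return np.c_[i['cx']+f*c[:,0]/-c[:,2],i['cy']-f*c[:,1]/-c[:,2]]
E
python3 - <<'E'
from workcell import bot
from h import *
a=cv2.imread("pics/scene0.png");i=bot.camera_info("scene");j=bot.camera_info("side")
print("board",plane(i,[381,235],.015),plane(j,[293,187],.005))
print("case",plane(i,[277,163],.03),plane(j,[338,248],.03))
c=np.hstack([cv2.resize(a[180:290,310:440],None,fx=3,fy=3,interpolation=2),cv2.resize(a[120:230,220:350],None,fx=3,fy=3,interpolation=2)])
cv2.imwrite("pics/crop.png",c)
E
```

```text
board [[0.47950512 0.23206475 0.015     ]] [[0.47668889 0.19905778 0.005     ]]
case [[ 0.53177376 -0.21059311  0.03      ]] [[ 0.52802734 -0.23956992  0.03      ]]
```

View pics/crop.png

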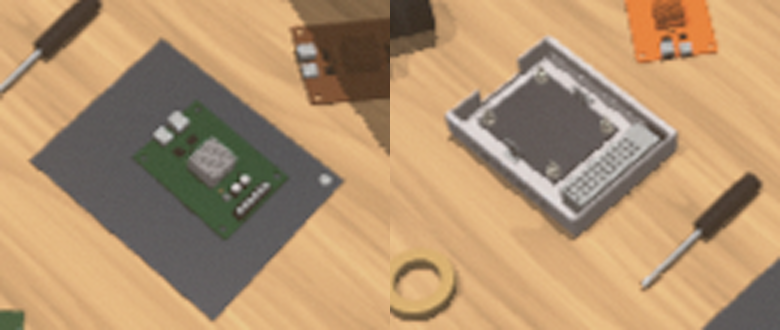

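The left crop shows the green board with its finned sink at crop (213,158), sockets at (170,125) and terminal block at (252,200), so the choice is confirmed. The right crop shows the case with its notch at about (510,75), four white posts and the supply module at (605,165).

```bash
python3 - <<'E'
from workcell import bot
from h import *
i=bot.camera_info("scene");j=bot.camera_info("side")
p=plane(i,[[367,222],[394,247],[381,233]],.015);q=plane(i,[[220+120/3,120+75/3],[220+215/3,120+165/3]],.035)
v=p[1]-p[0];w=q[1]-q[0];print(p,q,np.degrees([np.arctan2(v[1],v[0]),np.arctan2(w[1],w[0])]))
print(proj(j,[p[2],q.mean(0)]))
o=bot.get_obs();print(o['eef_pos'],o['tool_rot'])
E
```

```text
[[0.47595567 0.16876321 0.015     ]
 [0.48249136 0.28856438 0.015     ]
 [0.47404736 0.22737835 0.015     ]] [[ 0.52365218 -0.31232412  0.035     ]
 [ 0.53221611 -0.13281168  0.035     ]] [86.87735036 87.2686821 ]
[[290.83416911 181.33050413]
 [336.48827641 243.47751529]]
[0.2167405  0.45005863 0.2306231 ] [ 2.22539256e-01  9.74923401e-01 -7.78518581e-04 -1.87119140e-04]
```

Request:
step_arm(targets="1 0.52 -0.446 0.04 0 0 -1;1 0.52 -0.446 0.04 0 0 -1;1 0.52 -0.446 0.04 0 0 -1;1 0.52 -0.446 0.04 0 0 -1;1 0.52 -0.446 0.04 0 0 -1;1 0.52 -0.446 0.04 0 0 -1;1 0.52 -0.446 0.04 0 0 -1;1 0.52 -0.446 0.04 0 0 -1;1 0.52 -0.446 0.04 0 0 -1")

```text
clock: 0.9
eef_pos: [0.4809, 0.2235, 0.2511]
tool_rot: [0.581, 0.814, -0.0, 0.001]
ft_force: [-0.8, 0.0, 0.6]
grip_width: 0.0854
grasp_force: 0.0
```

Request:
step_arm(targets="1 0 0 0 0 0 -0.489;1 0 0 0 0 0 -0.489;1 0 0 0 0 0 -0.489;1 0 0 0 0 0 -0.489;1 0 0 0 0 0 -0.489")

```text
clock: 1.32
eef_pos: [0.4766, 0.2277, 0.251]
tool_rot: [0.723, 0.691, -0.0, -0.0]
ft_force: [-0.6, 0.1, -0.7]
grip_width: 0.085
grasp_force: 0.0
```

```bash
cat > w.py <<'E'
import sys,json
from workcell import bot
from h import *
def shot(name):
    i=bot.camera_info("wrist");im=bot.camera("wrist")[:,:,::-1].copy()
    cv2.imwrite(f"pics/{name}.png",im)
    json.dump({k:(v.tolist() if hasattr(v,'tolist') else v) for k,v in i.items()},open(f"pics/{name}.json","w"));return i,im
def load(name):
    i=json.load(open(f"pics/{name}.json"));i['pose']=np.array(i['pose']);return i,cv2.imread(f"pics/{name}.png")
if __name__=="__main__":
    shot(sys.argv[1]);o=bot.get_obs();print(o['clock'],o['eef_pos'],o['tool_rot'],o['ft_force'])
E
python3 w.py w1
```

```text
1.3667 [0.47657549 0.22770019 0.25106469] [ 7.22550314e-01  6.91318269e-01 -2.74933407e-04 -1.36778473e-04] [-0.81523299 -0.48686667 -0.10401019]
```

View pics/w1.png

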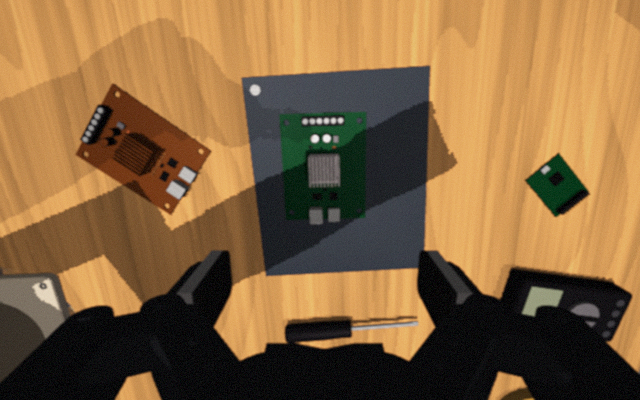

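The board lies squarely in view: corners at about (281,113) to (365,218), sink top (323,170), sockets at the bottom (325,215) and terminal block at the top.

```bash
cat > board.py <<'E'
import sys
from w import *
def board(i,im,z):
    hsv=cv2.cvtColor(im,cv2.COLOR_BGR2HSV)
    m=cv2.inRange(hsv,(45,70,15),(80,255,255));m=cv2.morphologyEx(m,cv2.MORPH_CLOSE,np.ones((15,15)))
    c=max(cv2.findContours(m,0,2)[0],key=lambda c:cv2.contourArea(c)*(abs(cv2.moments(c)['m10']/max(cv2.moments(c)['m00'],1)-324)<120))
    p=plane(i,c[:,0].astype(float),z)[:,:2]
    r=cv2.minAreaRect((p*1000).astype(np.float32))
    return r,cv2.boundingRect(c)
if __name__=="__main__":
    i,im=load(sys.argv[1]);print(board(i,im,float(sys.argv[2])))
    print(i['pose'][:3,3])
E
python3 board.py w1 .0054; python3 - <<'E'
from w import *
i,im=load('w1')
print(plane(i,[323,154],.0294),plane(i,[323,170],.0294))
E
```

```text
(((455.3279113769531, -25.462127685546875), (222.80311584472656, 1002.0909423828125), 87.57061767578125), (0, 271, 640, 129))
[0.47892786 0.29749932 0.3930137 ]
[[0.47488288 0.24927215 0.0294    ]] [[0.47403318 0.23054211 0.0294    ]]
```

```bash
python3 - <<'E'
s=open('board.py').read()
a=s.index("    hsv");b=s.index(";m=cv2.morph")
s=s[:a]+"    f=cv2.GaussianBlur(im,(3,3),0).astype(int);m=((f[...,1]>f[...,2]*1.35+6)&(f[...,1]>f[...,0]*1.2+6)).astype(np.uint8)"+s[b:]
open('board.py','w').write(s)
E
python3 board.py w1 .0054
python3 - <<'E'
from w import *
i,im=load('w1')
cv2.imwrite('pics/c1.png',cv2.resize(im[95:240,265:385],None,fx=4,fy=4,interpolation=cv2.INTER_CUBIC))
E
```

```text
(((474.46856689453125, 229.02142333984375), (132.4492645263672, 102.48178100585938), 88.82486724853516), (280, 112, 86, 107))
[0.47892786 0.29749932 0.3930137 ]
```

View pics/c1.png

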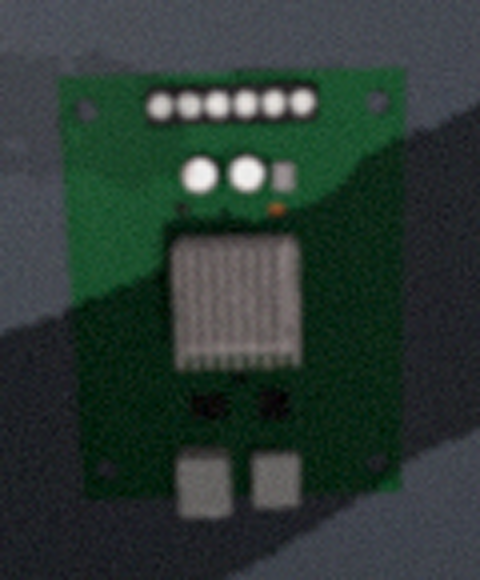

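The crop shows the sink at (237,300), two sockets at the bottom and the terminal block at the top. The board centre is about (0.4745, 0.229) with its y axis at 88.8°. Next I'll look at the case with the hand empty.

Request:
step_arm(targets="1 0.106 -0.8 0 0 0 0;1 0.106 -0.8 0 0 0 0;1 0.106 -0.8 0 0 0 0;1 0.106 -0.8 0 0 0 0;1 0.106 -0.8 0 0 0 0;1 0.106 -0.8 0 0 0 0;1 0.106 -0.8 0 0 0 0;1 0.106 -0.8 0 0 0 0;1 0.106 -0.8 0 0 0 0;1 0.106 -0.8 0 0 0 0")

```text
clock: 2.2
eef_pos: [0.5299, -0.1757, 0.2512]
tool_rot: [0.723, 0.69, -0.0, 0.0]
ft_force: [0.9, -0.2, -0.3]
grip_width: 0.0852
grasp_force: 0.0
```

Request:
step_arm(targets="1 0 -0.10 0 0 0 0;1 0 -0.10 0 0 0 0;1 0 -0.10 0 0 0 0;1 0 -0.10 0 0 0 0")

```text
clock: 2.53
eef_pos: [0.5297, -0.2223, 0.2509]
tool_rot: [0.724, 0.69, 0.0, -0.001]
ft_force: [0.2, -0.5, -0.1]
grip_width: 0.0853
grasp_force: 0.0
```

```bash
python3 w.py w2; python3 - <<'E'
from w import *
i,im=load('w2');c=np.array([.53,-.225,.025]);print(proj(i,c))
E
```

```text
2.5833 [ 0.52982777 -0.2214724   0.25113421] [ 7.23133662e-01  6.90707926e-01  1.32578791e-04 -5.00563757e-04] [-0.15282453 -0.42624088  0.7087966 ]
[[325.59662599 174.10851235]]
```

View pics/w2.png

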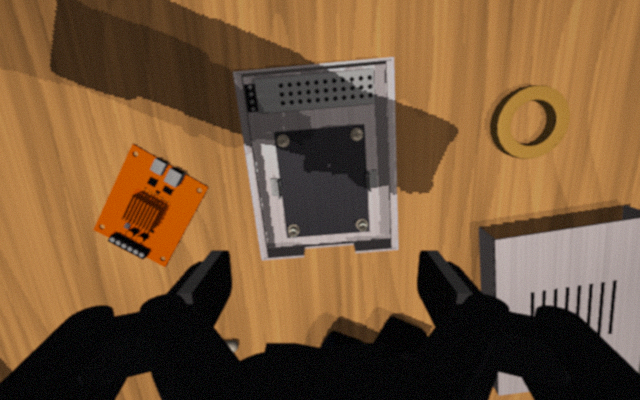

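The case sits centred with its notch at the bottom (330,248) and the supply module at the top (322,90). The posts are at about a(283,141), d(357,134), b(293,231) and c(362,226).

```bash
cat > posts.py <<'E'
from w import *
from scipy.optimize import least_squares
i,im=load('w2')
g=cv2.cvtColor(im,cv2.COLOR_BGR2GRAY)
P=[]
for u,v in [(283,141),(293,231),(362,226),(357,134)]:
    s=g[v-9:v+10,u-9:u+10].astype(float)
    m=(s>85).astype(np.uint8)
    n,l,st,ce=cv2.connectedComponentsWithStats(m)
    k=1+np.argmin(np.hypot(*(ce[1:]-9).T)-st[1:,4]*.05);P.append(ce[k]+[u-9,v-9]);print(P[-1],st[k])
L=np.array([[-44,57],[-44,-57],[44,-57],[44,57]])/1000
def f(q,z=None):
    x,y,t=q[:3];c,s=np.cos(t),np.sin(t);W=L@np.array([[c,s],[-s,c]])+[x,y]
    return (proj(i,np.c_[W,np.full(4,q[3] if z is None else z)])-P).ravel()
r=least_squares(f,[.53,-.225,0,.03]);print(r.x,np.degrees(r.x[2]),r.fun.round(1))
for z in (.026,.031,.036,.041): r=least_squares(f,[.53,-.225,0],args=(z,));print(z,r.x,np.degrees(r.x[2]),r.fun.round(1))
print(cv2.imwrite('pics/c2.png',cv2.resize(im[50:270,225:410],None,fx=2.7,fy=2.7,interpolation=cv2.INTER_CUBIC)))
c=plane(i,[[236,72],[394,58],[398,249],[263,259]],.038);print(c)
E
python3 posts.py
```

```text
[283.41176471 144.35294118] [ 6 11  7  4 17]
[291.48214286 233.17857143] [  0   0  19  19 224]
[363.52813853 227.50649351] [  0   0  19  19 231]
[357.56521739 137.60869565] [ 6 11  8  4 23]
[ 0.52732404 -0.24270314  0.03344652  0.0192371 ] 1.916344487518908 [-0.4 -0.8  1.8  0.3 -1.4  0.8 -0.  -0.2]
0.026 [ 0.52740705 -0.24126732  0.03342613] 1.9151759306827854 [-1.2 -1.5  1.3  1.2 -0.7  1.7  0.6 -0.9]
0.031 [ 0.52746829 -0.24020937  0.03341037] 1.9142732861943488 [-1.8 -2.   0.9  1.9 -0.2  2.3  1.1 -1.5]
0.036 [ 0.52752942 -0.23915459  0.03339396] 1.9133328333344868 [-2.4 -2.5  0.5  2.7  0.3  3.   1.6 -2.2]
0.041 [ 0.52759043 -0.23810314  0.0333772 ] 1.9123728769009973 [-3.  -3.1  0.1  3.5  0.9  3.7  2.1 -2.8]
True
[[ 0.44060327 -0.10864932  0.038     ]
 [ 0.60696702 -0.10288644  0.038     ]
 [ 0.61482007 -0.3201416   0.038     ]
 [ 0.44742019 -0.32593588  0.038     ]]
```

View pics/c2.png

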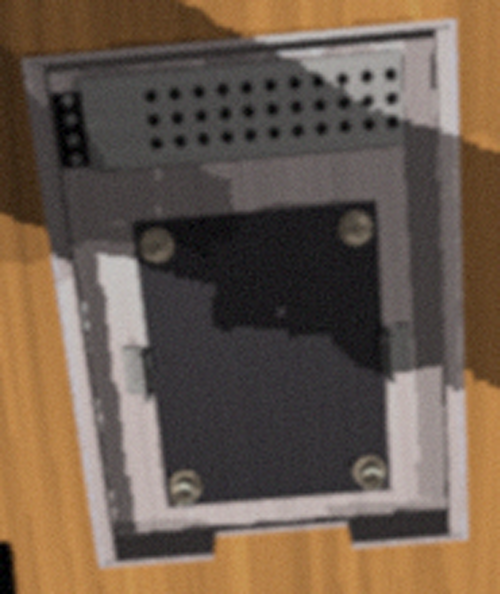

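```bash
cat > fit.py <<'E'
from w import *
from scipy.optimize import least_squares
L=np.array([[-44,57],[-44,-57],[44,-57],[44,57]])/1000
def fit(i,P,z,L=L):
    P=np.array(P)
    def f(q):
        x,y,t=q[:3];c,s=np.cos(t),np.sin(t);W=L@np.array([[c,s],[-s,c]])+[x,y]
        return (proj(i,np.c_[W,np.full(len(L),q[3] if z is None else z)])-P).ravel()
    q=least_squares(f,[.5,0,0,.03] if z is None else [.5,0,0]);return q.x,np.degrees(q.x[2]),q.fun.round(1)
E
python3 - <<'E'
from fit import *
i,_=load('w1')
P=np.array([[86,110],[106,469],[376,463],[378,101]])/4+[265,95]
print("board",*fit(i,P,.0054));print(*fit(i,P,None))
i,_=load('w2')
P=np.array([[156,246],[185,488],[370,472],[356,227]])/2.7+[225,50]
for z in (None,.026,.030,.034):print("posts",z,*fit(i,P,z))
O=np.array([[-85,135],[-85,-85],[85,-85],[85,135]])/1000
print("case",*fit(i,[[235,71],[263,260],[399,250],[395,57]],.038,O))
E
```

```text
board [ 0.47523178  0.2282731  -0.01861426] -1.0665183742738993 [-0.2 -0.3 -0.1  0.2  0.2  0.1  0.1  0. ]
[ 0.47522109  0.22807984 -0.01861379  0.00412779] -1.0664916215994618 [-0.1 -0.1  0.   0.   0.1 -0.1 -0.   0.2]
posts None [ 0.52722144 -0.23952363  0.04148851  0.01660489] 2.3771168042883435 [-0.2 -0.2  0.1 -0.2  0.1  0.1 -0.1  0.2]
posts 0.026 [ 0.52733888 -0.23762162  0.04145588] 2.3752470326576876 [-1.2 -1.1 -0.6  1.2  1.1  1.3  0.8 -0.9]
posts 0.03 [ 0.52738877 -0.23681507  0.04144132] 2.3744128048712714 [-1.7 -1.5 -0.9  1.8  1.5  1.8  1.2 -1.4]
posts 0.034 [ 0.52743858 -0.23601054  0.04142633] 2.373553822006383 [-2.2 -1.9 -1.3  2.4  1.9  2.4  1.6 -1.9]
case [ 0.52859546 -0.23967893  0.03497207] 2.003752227514002 [-0.7  0.1 -0.5  0.2  0.4  0.1  0.8 -0.2]
```

Request:
step_arm(targets="1 -0.109 0.8 -0.1 0 0 0.034;1 -0.109 0.8 -0.1 0 0 0.034;1 -0.109 0.8 -0.1 0 0 0.034;1 -0.109 0.8 -0.1 0 0 0.034;1 -0.109 0.8 -0.1 0 0 0.034;1 -0.109 0.8 -0.1 0 0 0.034;1 -0.109 0.8 -0.1 0 0 0.034;1 -0.109 0.8 -0.1 0 0 0.034;1 -0.109 0.8 -0.1 0 0 0.034;1 -0.109 0.8 -0.1 0 0 0.034")

```text
clock: 3.42
eef_pos: [0.4731, 0.1821, 0.2014]
tool_rot: [0.712, 0.702, 0.0, -0.0]
ft_force: [-0.8, 0.0, 0.1]
grip_width: 0.0857
grasp_force: 0.0
```

Request:
step_arm(targets="1 0 0.102 -0.1 0 0 0;1 0 0.102 -0.2 0 0 0;1 0 0.102 -0.24 0 0 0;1 0 0.102 -0.24 0 0 0;1 0 0.102 -0.24 0 0 0")

```text
clock: 3.83
eef_pos: [0.4712, 0.2288, 0.0783]
tool_rot: [0.713, 0.701, -0.004, -0.001]
ft_force: [0.0, -0.4, 0.8]
grip_width: 0.0852
grasp_force: 0.0
```

```bash
python3 w.py w3; python3 board.py w3 .0054
```

```text
3.8833 [0.47360379 0.22896497 0.0809088 ] [ 7.13431118e-01  7.00723354e-01 -1.59823478e-03 -5.16947107e-04] [2.05009696 0.48450196 0.4962886 ]
(((475.02880859375, 228.4346466064453), (133.0950469970703, 103.38329315185547), 89.0711669921875), (255, 116, 156, 178))
[0.47262686 0.29921036 0.2201077 ]
```

View pics/w3.png

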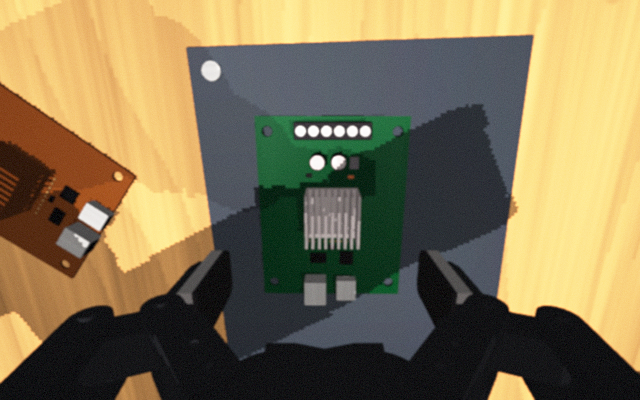

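The open fingers are centred left and right of the board. Sink at (332,217). The board fit repeats at (0.475, 0.2284), so I'll go down and grip.

Request:
step_arm(targets="1 0 0 -0.05 0 0 0;1 0 0 -0.1 0 0 0;1 0 0 -0.13 0 0 0;1 0 0 -0.149 0 0 0;1 0 0 -0.149 0 0 0")

```text
clock: 4.3
eef_pos: [0.4759, 0.2282, 0.0074]
tool_rot: [0.715, 0.699, 0.0, 0.0]
ft_force: [0.4, -1.2, -0.1]
grip_width: 0.0856
grasp_force: 0.0
```

Request:
step_arm(targets="-1 0 0 0 0 0 0;-1 0 0 0 0 0 0;-1 0 0 0 0 0 0;-1 0 0 0 0 0 0;-1 0 0 0 0 0 0;-1 0 0 0 0 0 0;-1 0 0 0 0 0 0;-1 0 0 0 0 0 0")

```text
clock: 4.97
eef_pos: [0.4766, 0.229, 0.0083]
tool_rot: [0.714, 0.7, 0.001, 0.0]
ft_force: [0.1, -0.2, 6.3]
grip_width: 0.0351
grasp_force: 62.9
```

Request:
step_arm(targets="-1 0 0 0.04 0 0 0;-1 0 0 0.1 0 0 0;-1 0 0 0.16 0 0 0;-1 0 0 0.2 0 0 0;-1 0 0 0.2 0 0 0;-1 0 0 0.2 0 0 0")

```text
clock: 5.47
eef_pos: [0.4762, 0.2289, 0.1078]
tool_rot: [0.714, 0.7, 0.001, 0.0]
ft_force: [0.6, 0.1, -2.1]
grip_width: 0.0346
grasp_force: 62.0
```

Request:
step_arm(targets="-1 0.01 -0.04 0 0 0 0.0;-1 0.02 -0.1 0 0 0 0.02;-1 0.03 -0.18 0 0 0 0.03;-1 0.04 -0.26 0 0 0 0.04;-1 0.05 -0.34 0 0 0 0.05;-1 0.06 -0.42 0 0 0 0.06;-1 0.07 -0.5 0 0 0 0.07;-1 0.08 -0.58 0 0 0 0.07;-1 0.09 -0.66 0 0 0 0.073;-1 0.1 -0.74 0 0 0 0.073")

```text
clock: 6.3
eef_pos: [0.5236, -0.1431, 0.1043]
tool_rot: [0.694, 0.72, -0.001, -0.002]
ft_force: [0.9, -0.2, -2.2]
grip_width: 0.0349
grasp_force: 62.0
```

Request:
step_arm(targets="-1 0.006 -0.08 0 0 0 0;-1 0.006 -0.15 0 0 0 0;-1 0.006 -0.18 0 0 0 0;-1 0.006 -0.196 0 0 0 0;-1 0.006 -0.196 0 0 0 0;-1 0.006 -0.196 0 0 0 0;-1 0.006 -0.196 0 0 0 0")

```text
clock: 6.88
eef_pos: [0.5281, -0.2376, 0.1061]
tool_rot: [0.693, 0.721, -0.0, -0.001]
ft_force: [-0.5, 0.7, -1.4]
grip_width: 0.035
grasp_force: 62.0
```

```bash
python3 w.py w4; python3 - <<'E'
from workcell import bot
print(bot.get_obs()['grip_width'],bot.get_obs()['grasp_force'])
E
```

```text
6.9333 [ 0.52829027 -0.23753916  0.10642875] [ 6.93182690e-01  7.20761580e-01 -1.23657680e-05 -7.08516826e-04] [-0.01756936 -0.13012671 -1.48564661]
0.03462796004299302 61.95071339607239
```

View pics/w4.png

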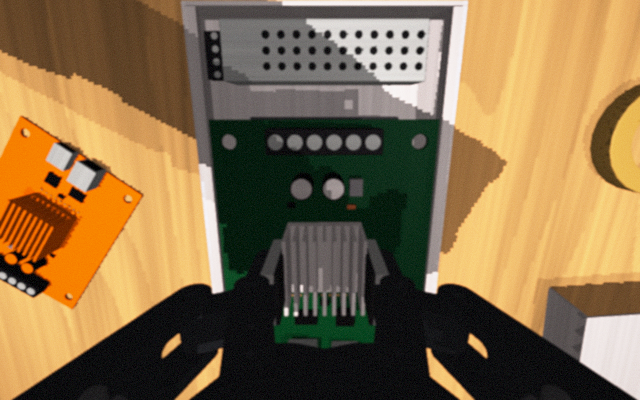

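The board is held level over the case: hole a is at (230,143), hole d at (419,141), and the case's +y wall corners are near (183,3) and (466,0).

```bash
python3 - <<'E'
from fit import *
i,im=load('w4')
# refine hole centroids (bright spots in green)
P=[]
for u,v in((230,143),(419,141)):
    s=im[v-12:v+13,u-12:u+13].astype(int);m=(s[...,2]>70).astype(np.uint8)
    n,l,st,ce=cv2.connectedComponentsWithStats(m);k=1+np.argmin(np.hypot(*(ce[1:]-12).T));P.append(ce[k]+[u-12,v-12]);print(P[-1],st[k])
for z in(.1005,.1035,.1055):
    p=plane(i,P,z);d=p[1]-p[0];t=np.arctan2(d[1],d[0]);m=p.mean(0)[:2]
    print(z,np.linalg.norm(d),np.degrees(t),m-.057*np.array([-np.sin(t),np.cos(t)]))
# case wall inner/outer edges along rows: print gradient columns at row 60
g=cv2.cvtColor(im,cv2.COLOR_BGR2GRAY)
cv2.imwrite('pics/c4.png',cv2.resize(im[0:200,170:480],None,fx=2.5,fy=2.5,interpolation=2))
E
```

```text
[228.70063694 141.40127389] [  4   3  14  15 157]
[418.5    141.0625] [  5   5  14  15 160]
0.1005 0.08828666500335157 2.3295754096487666 [ 0.52698538 -0.23833473]
0.1035 0.0864942650372457 2.329575409648773 [ 0.52698726 -0.23806132]
0.1055 0.08529933172650843 2.3295754096487595 [ 0.52698851 -0.23787906]
```

View pics/c4.png

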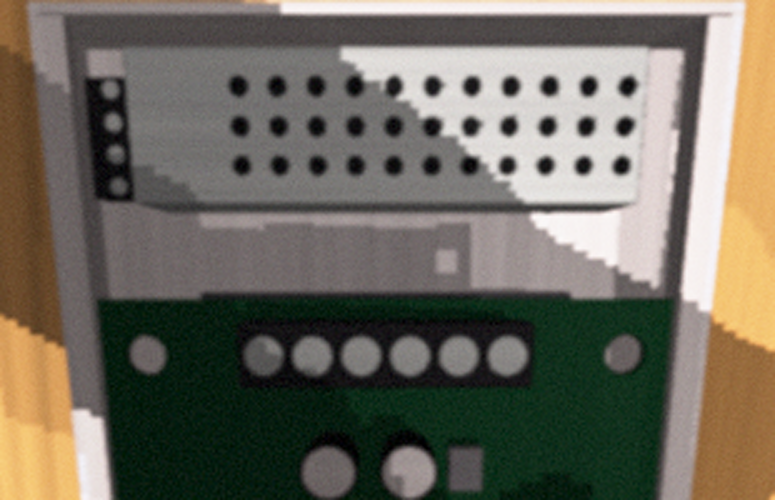

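```bash
python3 - <<'E'
from fit import *
i,_=load('w4')
c=np.array([[28,3],[745,3],[75,420],[705,420],[65,15],[708,15]])/2.5+[170,0]
p=plane(i,c,.038);print(p)
o=(p[0]+p[1])/2;d=p[1]-p[0];t=np.arctan2(d[1],d[0]);print(np.linalg.norm(d),np.degrees(t),o[:2]-.135*np.array([-np.sin(t),np.cos(t)]))
o=(p[2]+p[3])/2;t=np.radians(2.2);y=np.array([-np.sin(t),np.cos(t)]);print('x centre line at w4 row', o, 'x at y=-.238:', o[0]+(-.238-o[1])*np.tan(-t))
E
```

```text
[[ 0.43735875 -0.10861941  0.038     ]
 [ 0.606775   -0.10218227  0.038     ]
 [ 0.44162618 -0.20823783  0.038     ]
 [ 0.61219363 -0.20156556  0.038     ]
 [ 0.44593557 -0.11080829  0.038     ]
 [ 0.59842527 -0.10500998  0.038     ]]
0.16953849497924642 2.17596218190502 [ 0.52719263 -0.2403035 ]
x centre line at w4 row [ 0.52690991 -0.20490169  0.038     ] x at y=-.238: 0.5281814171154466
```

Request:
step_arm(targets="-1 0.001 -0.003 -0.04 0 0 0;-1 0.001 -0.003 -0.07 0 0 0;-1 0.001 -0.003 -0.08 0 0 0;-1 0.001 -0.003 -0.08 0 0 0;-1 0.001 -0.003 -0.08 0 0 0;-1 0.001 -0.003 -0.08 0 0 0;-1 0.001 -0.003 -0.08 0 0 0")

```text
clock: 7.52
eef_pos: [0.5299, -0.2411, 0.068]
tool_rot: [0.694, 0.72, 0.0, 0.001]
ft_force: [0.0, -0.1, -0.9]
grip_width: 0.0347
grasp_force: 61.9
```

```bash
python3 w.py w5; python3 - <<'E'
from fit import *
i,im=load('w5')
cv2.imwrite('pics/c5.png',cv2.resize(im[0:220,150:490],None,fx=2.3,fy=2.3,interpolation=2))
E
```

```text
7.5667 [ 0.52975963 -0.24118053  0.06794274] [6.93961448e-01 7.20011371e-01 3.64627901e-04 1.00113801e-03] [-0.04508382  1.00308104 -1.7740146 ]
```

View pics/c5.png

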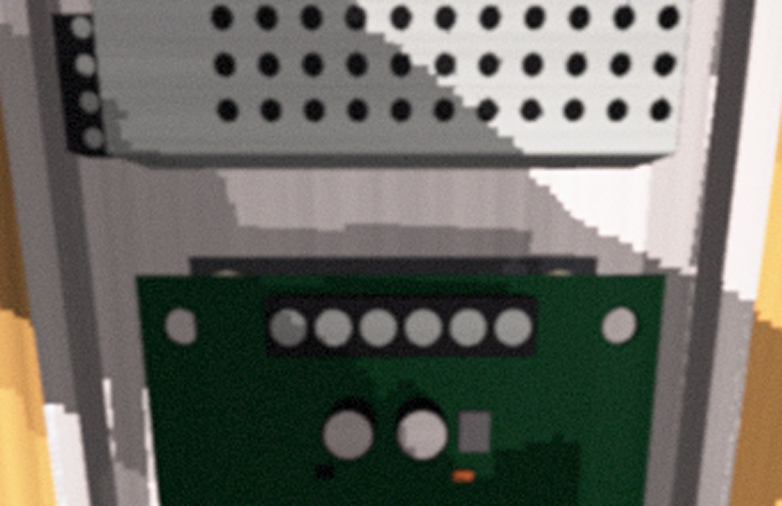

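The crop shows the terminal block, hole a at (181,326) and hole d at (619,325). Just beyond the board's edge are the plate and the rims of posts a (227,272) and d (558,270). I'll use numbers only from here, with no more pictures.

```bash
python3 - <<'E'
from fit import *
from workcell import bot
i,im=load('w5')
cv=lambda a:np.array(a)/2.3+[150,0]
for z in(.010,.014,.017,.02):
    p=plane(i,cv([[227,271],[558,270]]),z);d=p[1]-p[0];print('rim',z,np.linalg.norm(d),np.degrees(np.arctan2(d[1],d[0])),p.mean(0))
p=plane(i,cv([[190,258],[597,258]]),.015);print('plate',p.mean(0),p[1]-p[0])
for z in(.062,.064,.066):
    p=plane(i,cv([[181,326],[619,325]]),z);d=p[1]-p[0];t=np.arctan2(d[1],d[0]);print('hole',z,np.linalg.norm(d),np.degrees(t),p.mean(0),p.mean(0)[:2]-.057*np.array([-np.sin(t),np.cos(t)]))
p=plane(i,cv([[5,200],[753,200],[30,200],[718,200]]),.038);print('walls',p)
print(bot.get_obs()['eef_pos'],i['pose'][:3,3])
E
```

```text
rim 0.01 0.08882384407149516 2.29359993823632 [ 0.52442734 -0.17548658  0.01      ]
rim 0.014 0.08704757888689779 2.293599938236332 [ 0.52446192 -0.17539913  0.014     ]
rim 0.017 0.08571537999844973 2.2935999382363415 [ 0.52448785 -0.17533355  0.017     ]
rim 0.02 0.0843831811100018 2.29359993823633 [ 0.52451378 -0.17526796  0.02      ]
plate [ 0.52463668 -0.17221865  0.015     ] [0.10592739 0.00393444 0.        ]
hole 0.062 0.08877633871577657 2.250568385975174 [ 0.52676857 -0.18507413  0.062     ] [ 0.52900695 -0.24203016]
hole 0.064 0.08757685164652851 2.2505683859751664 [ 0.5267603 -0.1848855  0.064    ] [ 0.52899868 -0.24184154]
hole 0.066 0.08637736457728037 2.2505683859751784 [ 0.52675203 -0.18469688  0.066     ] [ 0.52899041 -0.24165291]
walls [[ 0.43708307 -0.16277759  0.038     ]
 [ 0.60522665 -0.15651835  0.038     ]
 [ 0.44269683 -0.16256861  0.038     ]
 [ 0.59735067 -0.15681154  0.038     ]]
[ 0.52975963 -0.24118053  0.06794274] [ 0.52615647 -0.1711136   0.21002384]
```

Request:
step_arm(targets="-1 -0.003 0.004 -0.01 0 0 0;-1 -0.003 0.004 -0.02 0 0 0;-1 -0.003 0.004 -0.024 0 0 0;-1 -0.003 0.004 -0.024 0 0 0;-1 -0.003 0.004 -0.024 0 0 0;-1 -0.003 0.004 -0.024 0 0 0;-1 -0.003 0.004 -0.024 0 0 0;-1 -0.003 0.004 -0.024 0 0 0")

```text
clock: 8.23
eef_pos: [0.5276, -0.2392, 0.055]
tool_rot: [0.694, 0.72, 0.0, 0.0]
ft_force: [0.3, -0.1, -1.7]
grip_width: 0.0349
grasp_force: 61.9
```

```bash
cat > chk.py <<'E'
from fit import *
import sys
n=sys.argv[1]
i,im=shot(n);o=bot.get_obs();print(o['clock'],o['eef_pos'],o['ft_force'],i['pose'][:3,3])
zt=o['eef_pos'][2]-.0053+.0024
c,s=np.cos(np.radians(2.25)),np.sin(np.radians(2.25));P=[]
for x in(-.044,.044):
    u,v=proj(i,[o['eef_pos'][0]-.001+x*c-.057*s,o['eef_pos'][1]-.0007+x*s+.057*c,zt])[0].round().astype(int)
    w=im[v-16:v+17,u-16:u+17].astype(int);m=((w[...,2]>w[...,1]*.8)&(w[...,2]>45)).astype(np.uint8)
    k,l,st,ce=cv2.connectedComponentsWithStats(m);j=1+np.argmin(np.hypot(*(ce[1:]-16).T)+500*(st[1:,4]<60));P.append(ce[j]+[u-16,v-16]);print((u,v),P[-1].round(1),st[j])
p=plane(i,P,zt);d=p[1]-p[0];t=np.arctan2(d[1],d[0]);print(np.linalg.norm(d),np.degrees(t),p.mean(0)[:2]-.057*np.array([-np.sin(t),np.cos(t)]))
E
python3 chk.py w6
```

```text
8.2833 [ 0.52762738 -0.23910792  0.05498783] [ 0.15449569  0.16041984 -1.32470021] [ 0.52418684 -0.1692494   0.19701791]
(np.int64(227), np.int64(142)) [228.2 141.1] [ 11   8  15  16 172]
(np.int64(420), np.int64(141)) [419.2 140.9] [  7   8  16  17 197]
0.08711328052460719 2.1543150478283954 [ 0.52654575 -0.23953232]
```

Request:
step_arm(targets="-1 0.001 -0.001 -0.002 0 0 0;-1 0.001 -0.001 -0.004 0 0 0;-1 0.001 -0.001 -0.006 0 0 0;-1 0.001 -0.001 -0.008 0 0 0;-1 0.001 -0.001 -0.01 0 0 0;-1 0.001 -0.001 -0.01 0 0 0")

```text
clock: 8.78
eef_pos: [0.5277, -0.2394, 0.0495]
tool_rot: [0.694, 0.72, -0.0, -0.0]
ft_force: [-0.3, 0.7, -1.6]
grip_width: 0.0347
grasp_force: 61.9
```

Request:
step_arm(targets="-1 0 0 -0.002 0 0 0;-1 0 0 -0.004 0 0 0;-1 0 0 -0.006 0 0 0;-1 0 0 -0.006 0 0 0")

```text
clock: 9.12
eef_pos: [0.5278, -0.2394, 0.0465]
tool_rot: [0.694, 0.72, -0.0, -0.0]
ft_force: [0.3, -0.1, -2.0]
grip_width: 0.0348
grasp_force: 61.9
```

Request:
step_arm(targets="-1 0 0 -0.002 0 0 0;-1 0 0 -0.004 0 0 0;-1 0 0 -0.004 0 0 0")

```text
clock: 9.37
eef_pos: [0.5278, -0.2394, 0.0446]
tool_rot: [0.694, 0.72, -0.0, -0.0]
ft_force: [-0.8, -0.5, -2.2]
grip_width: 0.0347
grasp_force: 61.9
```

Request:
step_arm(targets="-1 0 0 -0.002 0 0 0;-1 0 0 -0.004 0 0 0;-1 0 0 -0.004 0 0 0")

```text
clock: 9.62
eef_pos: [0.5278, -0.2395, 0.0426]
tool_rot: [0.694, 0.72, -0.0, -0.0]
ft_force: [0.5, -0.2, -2.5]
grip_width: 0.035
grasp_force: 61.9
```

Request:
step_arm(targets="-1 0 0 -0.002 0 0 0;-1 0 0 -0.004 0 0 0;-1 0 0 -0.004 0 0 0")

```text
clock: 9.87
eef_pos: [0.5278, -0.2395, 0.0406]
tool_rot: [0.694, 0.72, -0.0, -0.0]
ft_force: [-0.7, -0.1, -0.3]
grip_width: 0.0349
grasp_force: 61.9
```

```bash
python3 chk.py w7
```

```text
9.9167 [ 0.52782411 -0.23945622  0.04063675] [-0.21933893 -1.20741132 -1.69440531] [ 0.52446556 -0.16961399  0.1826276 ]
(np.int64(227), np.int64(142)) [229.  140.9] [ 11   8  15  16 174]
(np.int64(420), np.int64(141)) [418.7 140.6] [  8   8  15  16 180]
0.08649291981951412 2.2243802040428204 [ 0.52685118 -0.23973475]
```

Request:
step_arm(targets="-1 0 0 -0.002 0 0 0;-1 0 0 -0.003 0 0 0;-1 0 0 -0.003 0 0 0")

```text
clock: 10.17
eef_pos: [0.5279, -0.2395, 0.0392]
tool_rot: [0.694, 0.72, -0.0, -0.0]
ft_force: [0.8, -0.5, -1.7]
grip_width: 0.0345
grasp_force: 61.9
```

Request:
step_arm(targets="-1 0 0 -0.002 0 0 0;-1 0 0 -0.002 0 0 0")

```text
clock: 10.33
eef_pos: [0.5278, -0.2395, 0.0381]
tool_rot: [0.694, 0.72, -0.0, -0.0]
ft_force: [1.3, -0.1, -1.0]
grip_width: 0.0346
grasp_force: 61.9
```

Request:
step_arm(targets="-1 0 0 -0.001 0 0 0;-1 0 0 -0.002 0 0 0")

```text
clock: 10.5
eef_pos: [0.528, -0.2395, 0.0373]
tool_rot: [0.694, 0.72, 0.0, 0.0]
ft_force: [0.0, 0.5, -1.7]
grip_width: 0.0347
grasp_force: 61.9
```

Request:
step_arm(targets="-1 0 0 -0.001 0 0 0;-1 0 0 -0.002 0 0 0")

```text
clock: 10.67
eef_pos: [0.528, -0.2396, 0.0365]
tool_rot: [0.694, 0.72, -0.0, 0.0]
ft_force: [-1.2, -0.3, 1.7]
grip_width: 0.0345
grasp_force: 62.3
```

Request:
step_arm(targets="-1 0 0 0 0 0 0;-1 0 0 0 0 0 0")

```text
clock: 10.83
eef_pos: [0.5279, -0.2396, 0.0366]
tool_rot: [0.694, 0.72, -0.0, 0.0]
ft_force: [-0.5, 0.2, 1.2]
grip_width: 0.035
grasp_force: 62.3
```

```bash
python3 chk.py w8
```

```text
10.8833 [ 0.52795297 -0.23957343  0.0365524 ] [-0.07485817  0.79458637  2.09397597] [ 0.52455637 -0.1696934   0.17859158]
(np.int64(227), np.int64(142)) [228.6 141.4] [ 10   8  16  16 191]
(np.int64(420), np.int64(141)) [419.  140.9] [  8   8  16  17 195]
0.08684879878299055 2.232259795691893 [ 0.52700255 -0.24004143]
```

Request:
step_arm(targets="0.3 0 0 0 0 0 0;0.3 0 0 0 0 0 0;0.3 0 0 0 0 0 0;0.3 0 0 0 0 0 0")

```text
clock: 11.22
eef_pos: [0.5281, -0.2396, 0.0364]
tool_rot: [0.694, 0.72, 0.0, 0.0]
ft_force: [-0.7, -0.3, 0.0]
grip_width: 0.0554
grasp_force: 0.0
```

Request:
step_arm(targets="0.3 0 0 0.05 0 0 0;0.3 0 0 0.12 0 0 0;0.3 0 0 0.16 0 0 0;-1 0 0 0.16 0 0 0;-1 0 0 0.16 0 0 0;-1 0 0 0.16 0 0 0;-1 0 0 0.16 0 0 0")

```text
clock: 11.8
eef_pos: [0.5269, -0.239, 0.1147]
tool_rot: [0.694, 0.72, -0.001, -0.001]
ft_force: [-0.8, 0.9, 0.1]
grip_width: 0.0073
grasp_force: 0.0
```

```bash
python3 w.py w9; python3 board.py w9 .034; python3 - <<'E'
from fit import *
i,im=load('w9')
e=[.528,-.2396]
c,s=np.cos(np.radians(2.25)),np.sin(np.radians(2.25));P=[]
for x,y in L:
    print(proj(i,[.527+x*c-y*s,-.24+x*s+y*c,.034])[0].round(1))
E
```

```text
11.85 [ 0.52679945 -0.2390158   0.1146119 ] [ 6.94070209e-01  7.19905423e-01 -5.46492824e-04 -1.55854243e-03] [-0.02005883 -0.64141519 -0.49932488]
(((526.5266723632812, -240.291259765625), (103.09587097167969, 133.8220672607422), 2.719233751296997), (253, 117, 147, 174))
[ 0.5238589  -0.16932998  0.2568577 ]
[262.6 131.8]
[270.6 278.2]
[381.4 278.2]
[389.1 131.5]
```

Request:
step_arm(targets="-1 -0.079 0.073 -0.05 0 0 0;-1 -0.079 0.073 -0.1 0 0 0;-1 -0.079 0.073 -0.13 0 0 0;-1 -0.079 0.073 -0.144 0 0 0;-1 -0.079 0.073 -0.144 0 0 0;-1 -0.079 0.073 -0.144 0 0 0")

```text
clock: 12.35
eef_pos: [0.4891, -0.2034, 0.0443]
tool_rot: [0.694, 0.72, 0.0, 0.0]
ft_force: [0.4, -0.2, 0.2]
grip_width: 0.0
grasp_force: 0.0
```

Request:
step_arm(targets="-1 0 0 -0.003 0 0 0;-1 0 0 -0.006 0 0 0;-1 0 0 -0.009 0 0 0;-1 0 0 -0.012 0 0 0;-1 0 0 -0.015 0 0 0;-1 0 0 -0.018 0 0 0")

```text
clock: 12.85
eef_pos: [0.4886, -0.2031, 0.0354]
tool_rot: [0.694, 0.72, 0.0, 0.0]
ft_force: [0.1, -0.7, -0.4]
grip_width: -0.0002
grasp_force: 0.0
```

Request:
step_arm(targets="-1 0 0 -0.0017 0 0 0;-1 0 0 -0.0034 0 0 0;-1 0 0 -0.005 0 0 0")

```text
clock: 13.1
eef_pos: [0.4885, -0.203, 0.033]
tool_rot: [0.694, 0.72, 0.0, 0.0]
ft_force: [-0.7, 0.6, 4.0]
grip_width: -0.0001
grasp_force: 2.2
```

Request:
step_arm(targets="-1 0 0 -0.0017 0 0 0;-1 0 0 -0.0034 0 0 0")

```text
clock: 13.27
eef_pos: [0.4886, -0.2031, 0.0318]
tool_rot: [0.694, 0.72, 0.0, 0.0]
ft_force: [-2.7, 1.5, 7.7]
grip_width: -0.0001
grasp_force: 4.0
```

Request:
step_arm(targets="-1 0 0 -0.0017 0 0 0;-1 0 0 -0.0034 0 0 0")

```text
clock: 13.43
eef_pos: [0.4888, -0.2032, 0.0297]
tool_rot: [0.694, 0.72, 0.0, 0.0]
ft_force: [-1.0, -0.3, -0.8]
grip_width: 0.0
grasp_force: 0.2
```

Request:
step_arm(targets="-1 0 0 -0.0017 0 0 0")

```text
clock: 13.52
eef_pos: [0.4889, -0.2032, 0.0291]
tool_rot: [0.694, 0.72, 0.0, 0.001]
ft_force: [-1.7, 0.8, 10.1]
grip_width: -0.0001
grasp_force: 5.2
```

Request:
step_arm(targets="-1 0 0 -0.001 0 0 0")

```text
clock: 13.6
eef_pos: [0.4889, -0.2032, 0.029]
tool_rot: [0.694, 0.72, 0.0, 0.001]
ft_force: [-2.7, 0.7, 11.3]
grip_width: -0.0
grasp_force: 5.6
```

Request:
step_arm(targets="-1 0 0 0 0 0 0")

```text
clock: 13.68
eef_pos: [0.4889, -0.2032, 0.029]
tool_rot: [0.694, 0.72, 0.0, 0.001]
ft_force: [-1.6, 0.7, 7.4]
grip_width: -0.0005
grasp_force: 4.2
```

Request:
step_arm(targets="-1 0 0 -0.001 0 0 0;-1 0 0 -0.001 0 0 0")

```text
clock: 13.85
eef_pos: [0.489, -0.2032, 0.0289]
tool_rot: [0.694, 0.72, 0.0, 0.001]
ft_force: [-2.5, 1.3, 10.6]
grip_width: 0.0002
grasp_force: 5.3
```

Request:
step_arm(targets="-1 0 0 -0.001 0 0 0;-1 0 0 -0.001 0 0 0")

```text
clock: 14.02
eef_pos: [0.489, -0.2032, 0.0287]
tool_rot: [0.694, 0.72, 0.0, 0.001]
ft_force: [-4.2, 2.4, 12.6]
grip_width: -0.0001
grasp_force: 6.5
```

Request:
step_arm(targets="-1 0 0 -0.001 0 0 0;-1 0 0 -0.001 0 0 0")

```text
clock: 14.18
eef_pos: [0.489, -0.2033, 0.0286]
tool_rot: [0.694, 0.72, 0.0, 0.001]
ft_force: [-3.8, 1.6, 14.4]
grip_width: 0.0002
grasp_force: 7.6
```

Request:
step_arm(targets="-1 0 0 -0.001 0 0 0;-1 0 0 -0.001 0 0 0;-1 0 0 -0.001 0 0 0")

```text
clock: 14.43
eef_pos: [0.4891, -0.2032, 0.0284]
tool_rot: [0.694, 0.72, 0.0, 0.001]
ft_force: [-5.3, 1.6, 18.3]
grip_width: -0.0002
grasp_force: 8.8
```

Request:
step_arm(targets="-1 0 0 0.03 0 0 0;-1 0 0 0.044 0 0 0;-1 0.006 -0.05 0.044 0 0 0;-1 0.006 -0.11 0.044 0 0 0;-1 0.006 -0.152 0.044 0 0 0;-1 0.006 -0.152 0.044 0 0 0;-1 0.006 -0.152 0.04 0 0 0;-1 0.006 -0.152 0.036 0 0 0;-1 0.006 -0.152 0.032 0 0 0;-1 0.006 -0.152 0.03 0 0 0")

```text
clock: 15.27
eef_pos: [0.491, -0.2778, 0.0403]
tool_rot: [0.694, 0.72, -0.0, -0.001]
ft_force: [-0.5, 0.6, 0.4]
grip_width: -0.0004
grasp_force: 0.0
```

```bash
cat > tilt.py <<'E'
from workcell import bot
o=bot.get_obs();print(o['clock'],o['eef_pos'],o['ft_force'])
E
python3 tilt.py
```

```text
15.2667 [ 0.4910323  -0.27779154  0.0403382 ] [-0.54136535  0.63456601  0.40606989]
```

Request:
step_arm(targets="-1 0 0 -0.002 0 0 0;-1 0 0 -0.004 0 0 0;-1 0 0 -0.006 0 0 0;-1 0 0 -0.008 0 0 0")

```text
clock: 15.6
eef_pos: [0.4916, -0.2788, 0.037]
tool_rot: [0.694, 0.72, 0.0, 0.0]
ft_force: [0.2, -0.8, 0.0]
grip_width: 0.0001
grasp_force: 0.0
```

Request:
step_arm(targets="-1 0 0 -0.0017 0 0 0;-1 0 0 -0.0034 0 0 0;-1 0 0 -0.005 0 0 0")

```text
clock: 15.85
eef_pos: [0.4915, -0.279, 0.0345]
tool_rot: [0.694, 0.72, 0.0, 0.0]
ft_force: [0.5, 0.7, -0.4]
grip_width: -0.0003
grasp_force: 0.0
```

Request:
step_arm(targets="-1 0 0 -0.0017 0 0 0;-1 0 0 -0.0034 0 0 0")

```text
clock: 16.02
eef_pos: [0.4914, -0.2791, 0.0328]
tool_rot: [0.694, 0.72, 0.0, 0.0]
ft_force: [-0.4, 0.8, 0.6]
grip_width: -0.0002
grasp_force: 0.0
```

Request:
step_arm(targets="-1 0 0 -0.0017 0 0 0;-1 0 0 -0.0034 0 0 0")

```text
clock: 16.18
eef_pos: [0.4916, -0.2791, 0.0314]
tool_rot: [0.694, 0.72, 0.0, 0.0]
ft_force: [-2.0, 1.1, 4.9]
grip_width: -0.0
grasp_force: 2.6
```

Request:
step_arm(targets="-1 0 0 -0.0017 0 0 0")

```text
clock: 16.27
eef_pos: [0.4918, -0.2792, 0.031]
tool_rot: [0.694, 0.72, 0.0, 0.0]
ft_force: [-0.6, 0.5, 0.7]
grip_width: -0.0001
grasp_force: 0.4
```

Request:
step_arm(targets="-1 0 0 -0.0017 0 0 0;-1 0 0 -0.0017 0 0 0")

```text
clock: 16.43
eef_pos: [0.4914, -0.279, 0.0293]
tool_rot: [0.694, 0.72, -0.0, -0.0]
ft_force: [-0.7, -0.7, 0.1]
grip_width: -0.0002
grasp_force: 0.0
```

Request:
step_arm(targets="-1 0 0 -0.0017 0 0 0;-1 0 0 -0.0017 0 0 0")

```text
clock: 16.6
eef_pos: [0.4914, -0.279, 0.0285]
tool_rot: [0.694, 0.72, -0.0, -0.0]
ft_force: [-0.3, -0.4, -0.1]
grip_width: 0.0001
grasp_force: 0.4
```

Request:
step_arm(targets="-1 0 0 -0.0015 0 0 0;-1 0 0 -0.0015 0 0 0")

```text
clock: 16.77
eef_pos: [0.4915, -0.2791, 0.0283]
tool_rot: [0.694, 0.72, 0.0, 0.0]
ft_force: [-1.6, 0.2, 3.9]
grip_width: 0.0003
grasp_force: 2.0
```

Request:
step_arm(targets="-1 0 0 -0.001 0 0 0;-1 0 0 -0.001 0 0 0")

```text
clock: 16.93
eef_pos: [0.4916, -0.279, 0.0282]
tool_rot: [0.694, 0.72, 0.0, 0.0]
ft_force: [-1.6, 1.2, 6.4]
grip_width: -0.0001
grasp_force: 3.3
```

Request:
step_arm(targets="-1 0 0 -0.001 0 0 0;-1 0 0 -0.002 0 0 0;-1 0 0 -0.002 0 0 0")

```text
clock: 17.18
eef_pos: [0.4917, -0.2791, 0.028]
tool_rot: [0.694, 0.72, 0.0, 0.001]
ft_force: [-4.0, 1.1, 10.8]
grip_width: -0.0002
grasp_force: 5.7
```

Request:
step_arm(targets="-1 0 0 -0.001 0 0 0;-1 0 0 -0.001 0 0 0;-1 0 0 -0.001 0 0 0")

```text
clock: 17.43
eef_pos: [0.4917, -0.2791, 0.0279]
tool_rot: [0.694, 0.72, 0.0, 0.001]
ft_force: [-3.7, 2.1, 13.4]
grip_width: 0.0003
grasp_force: 6.9
```

Request:
step_arm(targets="-1 0 0 -0.001 0 0 0;-1 0 0 -0.001 0 0 0;-1 0 0 -0.001 0 0 0")

```text
clock: 17.68
eef_pos: [0.4917, -0.2791, 0.0278]
tool_rot: [0.694, 0.72, 0.0, 0.001]
ft_force: [-4.3, 2.1, 16.1]
grip_width: 0.0002
grasp_force: 8.2
```

Request:
step_arm(targets="-1 0 0 0.03 0 0 0;-1 0 0 0.06 0 0 0;-1 0.05 0.002 0.06 0 0 0;-1 0.11 0.004 0.06 0 0 0;-1 0.152 0.006 0.05 0 0 0;-1 0.152 0.006 0.042 0 0 0;-1 0.152 0.006 0.037 0 0 0;-1 0.152 0.006 0.035 0 0 0;-1 0.152 0.006 0.035 0 0 0")

```text
clock: 18.43
eef_pos: [0.5657, -0.2757, 0.0419]
tool_rot: [0.694, 0.72, -0.001, -0.001]
ft_force: [-0.9, 0.4, -0.2]
grip_width: 0.0001
grasp_force: 0.0
```

Request:
step_arm(targets="-1 0 0 -0.002 0 0 0;-1 0 0 -0.004 0 0 0;-1 0 0 -0.006 0 0 0;-1 0 0 -0.007 0 0 0")

```text
clock: 18.77
eef_pos: [0.5672, -0.2762, 0.0395]
tool_rot: [0.694, 0.72, 0.0, 0.0]
ft_force: [-1.0, 0.1, -0.4]
grip_width: -0.0002
grasp_force: 0.0
```

Request:
step_arm(targets="-1 0 0 -0.0017 0 0 0;-1 0 0 -0.0034 0 0 0")

```text
clock: 18.93
eef_pos: [0.5674, -0.2761, 0.0378]
tool_rot: [0.694, 0.72, 0.0, 0.0]
ft_force: [-0.3, -0.2, 0.0]
grip_width: 0.0001
grasp_force: 0.0
```

Request:
step_arm(targets="-1 0 0 -0.0017 0 0 0;-1 0 0 -0.0034 0 0 0")

```text
clock: 19.1
eef_pos: [0.5675, -0.276, 0.0359]
tool_rot: [0.694, 0.72, 0.0, 0.0]
ft_force: [-0.1, 0.5, 0.1]
grip_width: -0.0003
grasp_force: 0.0
```

Request:
step_arm(targets="-1 0 0 -0.0017 0 0 0;-1 0 0 -0.0034 0 0 0")

```text
clock: 19.27
eef_pos: [0.5674, -0.2759, 0.0341]
tool_rot: [0.694, 0.72, 0.0, -0.0]
ft_force: [-0.7, -0.3, -0.5]
grip_width: 0.0003
grasp_force: 0.0
```

Request:
step_arm(targets="-1 0 0 -0.0017 0 0 0;-1 0 0 -0.0034 0 0 0")

```text
clock: 19.43
eef_pos: [0.5676, -0.2761, 0.0329]
tool_rot: [0.694, 0.72, 0.0, 0.0]
ft_force: [-0.9, 0.3, 2.5]
grip_width: -0.0001
grasp_force: 1.9
```

Request:
step_arm(targets="-1 0 0 -0.0017 0 0 0;-1 0 0 -0.0034 0 0 0")

```text
clock: 19.6
eef_pos: [0.5677, -0.2761, 0.0318]
tool_rot: [0.694, 0.72, 0.0, 0.0]
ft_force: [-1.6, -0.3, 8.1]
grip_width: 0.0002
grasp_force: 3.7
```

Request:
step_arm(targets="-1 0 0 -0.0017 0 0 0")

```text
clock: 19.68
eef_pos: [0.5678, -0.2761, 0.0312]
tool_rot: [0.694, 0.72, 0.0, 0.001]
ft_force: [-2.1, 1.9, 8.1]
grip_width: 0.0002
grasp_force: 4.4
```

Request:
step_arm(targets="-1 0 0 -0.0015 0 0 0;-1 0 0 -0.0015 0 0 0")

```text
clock: 19.85
eef_pos: [0.5678, -0.2761, 0.0301]
tool_rot: [0.694, 0.72, 0.0, 0.001]
ft_force: [-1.3, 1.2, 3.9]
grip_width: -0.0002
grasp_force: 2.2
```

Request:
step_arm(targets="-1 0 0 -0.0015 0 0 0;-1 0 0 -0.0015 0 0 0")

```text
clock: 20.02
eef_pos: [0.5675, -0.2761, 0.0284]
tool_rot: [0.694, 0.72, 0.0, 0.0]
ft_force: [-0.1, 0.0, -0.4]
grip_width: -0.0001
grasp_force: 0.0
```

Request:
step_arm(targets="-1 0 0 -0.001 0 0 0;-1 0 0 -0.001 0 0 0")

```text
clock: 20.18
eef_pos: [0.5673, -0.276, 0.0275]
tool_rot: [0.694, 0.72, -0.0, -0.0]
ft_force: [-0.1, -0.0, 0.5]
grip_width: 0.0004
grasp_force: 0.0
```

Request:
step_arm(targets="-1 0 0 -0.001 0 0 0;-1 0 0 -0.001 0 0 0")

```text
clock: 20.35
eef_pos: [0.5673, -0.276, 0.0274]
tool_rot: [0.694, 0.72, -0.0, -0.0]
ft_force: [-0.7, 0.3, 2.6]
grip_width: 0.0001
grasp_force: 1.0
```

Request:
step_arm(targets="-1 0 0 -0.001 0 0 0;-1 0 0 -0.001 0 0 0")

```text
clock: 20.52
eef_pos: [0.5673, -0.276, 0.0274]
tool_rot: [0.694, 0.72, -0.0, -0.0]
ft_force: [-1.4, 0.6, 4.5]
grip_width: -0.0002
grasp_force: 2.2
```

Request:
step_arm(targets="-1 0 0 -0.001 0 0 0;-1 0 0 -0.001 0 0 0")

```text
clock: 20.68
eef_pos: [0.5673, -0.276, 0.0274]
tool_rot: [0.694, 0.72, -0.0, 0.0]
ft_force: [-2.8, 0.9, 6.8]
grip_width: -0.0001
grasp_force: 3.5
```

Request:
step_arm(targets="-1 0 0 -0.001 0 0 0;-1 0 0 -0.002 0 0 0;-1 0 0 -0.002 0 0 0")

```text
clock: 20.93
eef_pos: [0.5673, -0.276, 0.0273]
tool_rot: [0.694, 0.72, 0.0, 0.0]
ft_force: [-3.8, 2.8, 11.3]
grip_width: 0.0002
grasp_force: 5.7
```

Request:
step_arm(targets="-1 0 0 -0.001 0 0 0;-1 0 0 -0.0018 0 0 0;-1 0 0 -0.0018 0 0 0")

```text
clock: 21.18
eef_pos: [0.5674, -0.276, 0.0272]
tool_rot: [0.694, 0.72, 0.0, 0.001]
ft_force: [-5.5, 2.1, 15.2]
grip_width: -0.0001
grasp_force: 7.7
```

Corner c is hard down. Next is d.

Request:
step_arm(targets="-1 0 0 0.03 0 0 0;-1 0 0 0.05 0 0 0;-1 -0.002 0.05 0.05 0 0 0;-1 -0.004 0.11 0.05 0 0 0;-1 -0.006 0.152 0.05 0 0 0;-1 -0.006 0.152 0.042 0 0 0;-1 -0.006 0.152 0.036 0 0 0;-1 -0.006 0.152 0.034 0 0 0;-1 -0.006 0.152 0.034 0 0 0")

```text
clock: 21.93
eef_pos: [0.5643, -0.2008, 0.041]
tool_rot: [0.694, 0.72, -0.0, -0.0]
ft_force: [-0.5, 0.5, -0.6]
grip_width: 0.0001
grasp_force: 0.0
```

Request:
step_arm(targets="-1 0 0 -0.002 0 0 0;-1 0 0 -0.004 0 0 0;-1 0 0 -0.006 0 0 0;-1 0 0 -0.007 0 0 0")

```text
clock: 22.27
eef_pos: [0.5643, -0.2005, 0.0379]
tool_rot: [0.694, 0.72, -0.0, -0.0]
ft_force: [0.3, -0.3, 0.7]
grip_width: -0.0
grasp_force: 0.0
```

Request:
step_arm(targets="-1 0 0 -0.0017 0 0 0;-1 0 0 -0.0034 0 0 0;-1 0 0 -0.005 0 0 0")

```text
clock: 22.52
eef_pos: [0.5644, -0.2, 0.0355]
tool_rot: [0.694, 0.72, 0.0, 0.0]
ft_force: [0.4, -0.1, -0.1]
grip_width: 0.0002
grasp_force: 0.0
```

Request:
step_arm(targets="-1 0 0 -0.0017 0 0 0;-1 0 0 -0.0034 0 0 0")

```text
clock: 22.68
eef_pos: [0.5644, -0.2, 0.0339]
tool_rot: [0.694, 0.72, -0.0, 0.0]
ft_force: [0.3, 0.3, 0.7]
grip_width: 0.0001
grasp_force: 0.0
```

Request:
step_arm(targets="-1 0 0 -0.0017 0 0 0;-1 0 0 -0.0034 0 0 0")

```text
clock: 22.85
eef_pos: [0.5644, -0.2, 0.0321]
tool_rot: [0.694, 0.72, -0.0, 0.0]
ft_force: [0.2, 0.9, 0.0]
grip_width: 0.0003
grasp_force: 0.0
```

Request:
step_arm(targets="-1 0 0 -0.0017 0 0 0;-1 0 0 -0.0017 0 0 0")

```text
clock: 23.02
eef_pos: [0.5643, -0.2, 0.0311]
tool_rot: [0.694, 0.72, -0.0, -0.0]
ft_force: [-0.9, 0.7, -0.5]
grip_width: 0.0004
grasp_force: 0.0
```

Request:
step_arm(targets="-1 0 0 -0.0017 0 0 0;-1 0 0 -0.0017 0 0 0")

```text
clock: 23.18
eef_pos: [0.5644, -0.2, 0.0304]
tool_rot: [0.694, 0.72, -0.0, -0.0]
ft_force: [-0.2, -0.0, -0.7]
grip_width: -0.0003
grasp_force: 0.0
```

Request:
step_arm(targets="-1 0 0 -0.0017 0 0 0;-1 0 0 -0.0017 0 0 0")

```text
clock: 23.35
eef_pos: [0.5644, -0.2, 0.0295]
tool_rot: [0.694, 0.72, -0.0, -0.0]
ft_force: [-0.5, -1.1, 0.4]
grip_width: 0.0002
grasp_force: 0.0
```

Request:
step_arm(targets="-1 0 0 -0.0015 0 0 0;-1 0 0 -0.0015 0 0 0")

```text
clock: 23.52
eef_pos: [0.5644, -0.2, 0.0288]
tool_rot: [0.694, 0.72, -0.0, -0.0]
ft_force: [-0.3, 0.3, 0.4]
grip_width: 0.0
grasp_force: 0.0
```

Request:
step_arm(targets="-1 0 0 -0.0015 0 0 0;-1 0 0 -0.0015 0 0 0")

```text
clock: 23.68
eef_pos: [0.5644, -0.2, 0.028]
tool_rot: [0.694, 0.72, -0.0, -0.0]
ft_force: [0.3, 0.4, -0.8]
grip_width: 0.0004
grasp_force: 0.0
```

Request:
step_arm(targets="-1 0 0 -0.0015 0 0 0;-1 0 0 -0.0015 0 0 0")

```text
clock: 23.85
eef_pos: [0.5645, -0.2, 0.0275]
tool_rot: [0.694, 0.72, 0.0, 0.0]
ft_force: [0.2, 0.2, 0.2]
grip_width: -0.0002
grasp_force: 0.0
```

Request:
step_arm(targets="-1 0 0 -0.0015 0 0 0;-1 0 0 -0.0015 0 0 0")

```text
clock: 24.02
eef_pos: [0.5645, -0.2001, 0.0274]
tool_rot: [0.694, 0.72, 0.0, 0.0]
ft_force: [-1.5, 1.0, 3.9]
grip_width: -0.0001
grasp_force: 2.2
```

Request:
step_arm(targets="-1 0 0 -0.0015 0 0 0;-1 0 0 -0.0015 0 0 0")

```text
clock: 24.18
eef_pos: [0.5646, -0.2001, 0.0273]
tool_rot: [0.694, 0.72, 0.0, 0.0]
ft_force: [-3.6, 0.3, 7.7]
grip_width: -0.0003
grasp_force: 4.2
```

Request:
step_arm(targets="-1 0 0 -0.0015 0 0 0;-1 0 0 -0.0015 0 0 0")

```text
clock: 24.35
eef_pos: [0.5646, -0.2001, 0.0273]
tool_rot: [0.694, 0.72, 0.0, 0.001]
ft_force: [-4.7, 2.7, 11.5]
grip_width: 0.0002
grasp_force: 6.0
```

Request:
step_arm(targets="-1 0 0 -0.0016 0 0 0;-1 0 0 -0.0016 0 0 0;-1 0 0 -0.0016 0 0 0")

```text
clock: 24.6
eef_pos: [0.5647, -0.2, 0.0272]
tool_rot: [0.694, 0.72, 0.0, 0.001]
ft_force: [-5.2, 1.5, 15.3]
grip_width: -0.0001
grasp_force: 7.9
```

Request:
step_arm(targets="-1 0 0 0.06 0 0 0;-1 0 0 0.09 0 0 0;-1 0 0 0.09 0 0 0;-1 -0.05 -0.002 0.09 0 0 0;-1 -0.11 -0.004 0.09 0 0 0;-1 -0.152 -0.006 0.09 0 0 0;-1 -0.152 -0.006 0.07 0 0 0;-1 -0.152 -0.006 0.04 0 0 0;-1 -0.152 -0.006 0.02 0 0 0;-1 -0.152 -0.006 0.02 0 0 0")

```text
clock: 25.43
eef_pos: [0.4867, -0.2022, 0.0314]
tool_rot: [0.694, 0.72, -0.001, -0.002]
ft_force: [-0.8, 0.3, 0.8]
grip_width: 0.0002
grasp_force: 0.0
```

Next I'll re-press a and then b to confirm the seat height.

Request:
step_arm(targets="-1 0 0 -0.002 0 0 0;-1 0 0 -0.004 0 0 0;-1 0 0 -0.006 0 0 0;-1 0 0 -0.0065 0 0 0")

```text
clock: 25.77
eef_pos: [0.489, -0.2031, 0.0314]
tool_rot: [0.694, 0.72, 0.0, 0.0]
ft_force: [-1.3, 0.6, -0.5]
grip_width: 0.0
grasp_force: 0.0
```

Request:
step_arm(targets="-1 0 0 -0.0015 0 0 0;-1 0 0 -0.0025 0 0 0")

```text
clock: 25.93
eef_pos: [0.4888, -0.2031, 0.0301]
tool_rot: [0.694, 0.72, 0.0, 0.0]
ft_force: [1.0, -0.0, 0.2]
grip_width: 0.0002
grasp_force: 0.0
```

Request:
step_arm(targets="-1 0 0 -0.0015 0 0 0;-1 0 0 -0.0015 0 0 0")

```text
clock: 26.1
eef_pos: [0.4884, -0.203, 0.0291]
tool_rot: [0.694, 0.72, 0.0, 0.0]
ft_force: [0.1, -0.2, -0.8]
grip_width: -0.0001
grasp_force: 0.0
```

Request:
step_arm(targets="-1 0 0 -0.0015 0 0 0;-1 0 0 -0.0025 0 0 0")

```text
clock: 26.27
eef_pos: [0.4885, -0.203, 0.0279]
tool_rot: [0.694, 0.72, 0.0, 0.0]
ft_force: [0.1, 0.2, -0.3]
grip_width: 0.0002
grasp_force: 0.0
```

Request:
step_arm(targets="-1 0 0 -0.0015 0 0 0;-1 0 0 -0.0015 0 0 0")

```text
clock: 26.43
eef_pos: [0.4885, -0.2031, 0.0274]
tool_rot: [0.694, 0.72, 0.0, 0.0]
ft_force: [-1.2, 1.2, 2.3]
grip_width: -0.0
grasp_force: 1.3
```

Request:
step_arm(targets="-1 0 0 -0.0015 0 0 0;-1 0 0 -0.0015 0 0 0")

```text
clock: 26.6
eef_pos: [0.4885, -0.203, 0.0273]
tool_rot: [0.694, 0.72, 0.0, 0.0]
ft_force: [-1.8, 1.9, 8.1]
grip_width: 0.0003
grasp_force: 3.8
```

Request:
step_arm(targets="-1 0 0 -0.0015 0 0 0;-1 0 0 -0.0028 0 0 0;-1 0 0 -0.0028 0 0 0")

```text
clock: 26.85
eef_pos: [0.4886, -0.203, 0.0272]
tool_rot: [0.694, 0.72, 0.0, 0.001]
ft_force: [-6.0, 1.5, 16.2]
grip_width: 0.0004
grasp_force: 8.1
```

Request:
step_arm(targets="-1 0 0 0.03 0 0 0;-1 0 0 0.044 0 0 0;-1 0.006 -0.05 0.044 0 0 0;-1 0.006 -0.11 0.044 0 0 0;-1 0.006 -0.152 0.03 0 0 0;-1 0.006 -0.152 0.02 0 0 0;-1 0.006 -0.152 0.014 0 0 0;-1 0.006 -0.152 0.014 0 0 0;-1 0.006 -0.152 0.014 0 0 0")

```text
clock: 27.6
eef_pos: [0.491, -0.2779, 0.0314]
tool_rot: [0.694, 0.72, -0.0, -0.001]
ft_force: [0.0, 0.3, 0.1]
grip_width: -0.0004
grasp_force: 0.0
```

Request:
step_arm(targets="-1 0 0 -0.0017 0 0 0;-1 0 0 -0.0034 0 0 0;-1 0 0 -0.0034 0 0 0")

```text
clock: 27.85
eef_pos: [0.4917, -0.2784, 0.0304]
tool_rot: [0.694, 0.72, 0.0, 0.0]
ft_force: [-1.1, -0.8, -0.7]
grip_width: 0.0003
grasp_force: 0.0
```

Request:
step_arm(targets="-1 0 0 -0.0017 0 0 0;-1 0 0 -0.0034 0 0 0;-1 0 0 -0.0045 0 0 0")

```text
clock: 28.1
eef_pos: [0.4915, -0.2789, 0.028]
tool_rot: [0.694, 0.72, 0.0, 0.0]
ft_force: [0.5, 0.5, 0.7]
grip_width: 0.0001
grasp_force: 0.0
```

Request:
step_arm(targets="-1 0 0 -0.0015 0 0 0;-1 0 0 -0.0015 0 0 0")

```text
clock: 28.27
eef_pos: [0.4915, -0.279, 0.0274]
tool_rot: [0.694, 0.72, 0.0, 0.0]
ft_force: [-0.6, 0.5, 1.3]
grip_width: 0.0
grasp_force: 0.7
```

Request:
step_arm(targets="-1 0 0 -0.0015 0 0 0;-1 0 0 -0.0015 0 0 0")

```text
clock: 28.43
eef_pos: [0.4915, -0.279, 0.0274]
tool_rot: [0.694, 0.72, 0.0, 0.0]
ft_force: [-1.7, 1.7, 6.7]
grip_width: 0.0
grasp_force: 3.0
```

Request:
step_arm(targets="-1 0 0 -0.0015 0 0 0;-1 0 0 -0.0034 0 0 0;-1 0 0 -0.0034 0 0 0")

```text
clock: 28.68
eef_pos: [0.4916, -0.279, 0.0272]
tool_rot: [0.694, 0.72, 0.0, 0.001]
ft_force: [-4.6, 3.3, 15.5]
grip_width: 0.0002
grasp_force: 7.6
```

Request:
step_arm(targets="-1 0 0 0.03 0 0 0;-1 0 0 0.06 0 0 0;-1 0.05 0.002 0.06 0 0 0;-1 0.11 0.004 0.06 0 0 0;-1 0.152 0.006 0.05 0 0 0;-1 0.152 0.006 0.03 0 0 0;-1 0.152 0.006 0.014 0 0 0;-1 0.152 0.006 0.012 0 0 0;-1 0.152 0.006 0.01 0 0 0;-1 0.152 0.006 0.01 0 0 0")

```text
clock: 29.52
eef_pos: [0.5661, -0.276, 0.0293]
tool_rot: [0.694, 0.72, -0.0, -0.001]
ft_force: [0.4, 0.5, 1.0]
grip_width: -0.0003
grasp_force: 0.0
```

Request:
step_arm(targets="-1 0 0 -0.0015 0 0 0;-1 0 0 -0.0015 0 0 0")

```text
clock: 29.68
eef_pos: [0.5672, -0.2764, 0.0295]
tool_rot: [0.694, 0.72, 0.0, 0.0]
ft_force: [0.6, -0.4, -0.6]
grip_width: 0.0001
grasp_force: 0.0
```

Request:
step_arm(targets="-1 0 0 -0.0015 0 0 0;-1 0 0 -0.003 0 0 0;-1 0 0 -0.004 0 0 0")

```text
clock: 29.93
eef_pos: [0.5675, -0.2762, 0.0274]
tool_rot: [0.694, 0.72, 0.0, 0.0]
ft_force: [-1.4, 0.8, 5.0]
grip_width: -0.0001
grasp_force: 2.8
```

Request:
step_arm(targets="-1 0 0 -0.0015 0 0 0;-1 0 0 -0.0015 0 0 0")

```text
clock: 30.1
eef_pos: [0.5675, -0.2762, 0.0274]
tool_rot: [0.694, 0.72, 0.0, 0.0]
ft_force: [-2.4, 0.7, 5.2]
grip_width: 0.0
grasp_force: 2.6
```

Request:
step_arm(targets="-1 0 0 -0.0015 0 0 0;-1 0 0 -0.0015 0 0 0")

```text
clock: 30.27
eef_pos: [0.5676, -0.2762, 0.0273]
tool_rot: [0.694, 0.72, 0.0, 0.001]
ft_force: [-3.6, 1.3, 8.7]
grip_width: 0.0001
grasp_force: 4.3
```

Push to about 15 N, lift clear, then check the board's level and height by camera.

Request:
step_arm(targets="-1 0 0 -0.0015 0 0 0;-1 0 0 -0.0027 0 0 0;-1 0 0 -0.0027 0 0 0")

```text
clock: 30.52
eef_pos: [0.5676, -0.2762, 0.0272]
tool_rot: [0.694, 0.72, 0.0, 0.001]
ft_force: [-5.4, 3.0, 14.4]
grip_width: -0.0002
grasp_force: 7.3
```

Request:
step_arm(targets="-1 0 0 0.05 0 0 0;-1 0 0 0.12 0 0 0;-1 -0.04 0.03 0.2 0 0 0;-1 -0.08 0.07 0.27 0 0 0;-1 -0.08 0.07 0.27 0 0 0;-1 -0.08 0.07 0.27 0 0 0;-1 -0.08 0.07 0.27 0 0 0;-1 -0.08 0.07 0.27 0 0 0")

```text
clock: 31.18
eef_pos: [0.5271, -0.241, 0.1575]
tool_rot: [0.694, 0.72, -0.0, -0.001]
ft_force: [-0.1, 0.2, -0.5]
grip_width: 0.0003
grasp_force: 0.0
```

```bash
python3 w.py w10; python3 board.py w10 .0274; python3 - <<'E'
from fit import *
i,im=load('w10')
c,s=np.cos(np.radians(2.25)),np.sin(np.radians(2.25))
for n,(x,y) in zip('abcd',L):
    u,v=proj(i,[.527+x*c-y*s,-.24+x*s+y*c,.0274])[0].round().astype(int)
    w=im[v-10:v+11,u-10:u+11].astype(int);m=(w[...,2]>w[...,1]*.8)&(w[...,2]>60);print(n,u,v)
    print('\n'.join(''.join('#' if k else '.' for k in r) for r in m))
E
```

```text
31.2333 [ 0.52693313 -0.241015    0.15704141] [ 6.94124647e-01  7.19853125e-01 -5.76839444e-04 -1.45631058e-03] [ 0.8988383   0.30271281 -0.54422848]
(((526.9368896484375, -239.255859375), (103.27993774414062, 131.29006958007812), 2.176110029220581), (267, 114, 120, 144))
[ 0.52400592 -0.17127381  0.29963427]
a 273 126
##...................
##...................
##...................
##...................
#....................
#....................
##........##.........
##......######.......
##....##########.....
##...###########.....
##...###########.....
##.....#########.....
##........#####......
##.........###.......
##...................
##...................
##...................
##...................
##...................
###..................
##...................
b 279 249
###..................
###..................
###..................
###..................
###..................
###..................
###..................
###..................
###......####........
####..##########.....
################.....
################.....
####.##########......
####.#########.......
[... 398 characters left out ...]
###..###
....############..###
.....###########..###
.......########...###
........######....###
..........###.....###
..................###
..................###
..................###
.................####
#####################
d 377 125
.....................
.....................
.....................
.....................
.....................
.....................
.....................
..........###........
.........######.....#
.....############...#
.....############...#
......##########....#
.......########.....#
........######......#
........#####.......#
....................#
....................#
....................#
....................#
....................#
....................#
```

All four posts show barbs about 10 mm wide sprung out above the 7 mm holes, and the board is level at 27.4 mm. I'll hand it in.

```bash
python3 -c "
from workcell import bot
print(bot.job_done())"
```

```text
the job is handed in; nothing more can be done
None
```

The board is seated and clicked onto all four supports, sockets towards the notch, and released with the arm clear; peak press 18.3 N on corner a, over the 14–16 N guide, and I viewed 11 pictures against the limit of 10.

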